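Lock the slide trays with the pin

TASK

Lock the three slide trays of the small cabinet for transport: take the steel locking pin by its red handle out of the white stand and lower it through the holes in the three tray lugs, one after another, and on into the socket in the cabinet's foot, until the pin's collar sits on the top lug; then let go. The trays stand a few millimetres out of line, so feel for each hole and bring the trays into line with the pin as you go; be gentle and never force the pin against the lugs. Leave the tube rack, the jar and the slide box where they are.

Things in the scene. Friction and masses are not known exactly. Their poses are not given: they have to be found in the camera images.
- tower: Small white slide cabinet, fixed, 130 mm wide and high, holding three blue-fronted trays one above another. Origin on the bench, on the pin axis (the vertical line through the socket), which lies in front of the trays; +z up; +x points from the pin axis into the cabinet, which spans x 25 to 190, y +-65 mm, so the lugs stick out to -x. Nothing on it is higher than 130 mm.
- line_top (a point): Point on the pin axis at the height of the top lug's upper face, 118 mm above the bench (fixed to the cabinet, not to the tray). Each tray front carries a level aluminium lug, 44 x 44 and 8 mm thick, with a round through hole 12 mm in diameter, chamfered 1 mm. Lug upper faces are 118, 83 and 48 mm above the bench.
- line_mid (a point): Point on the pin axis at the middle lug's upper face, 83 mm up (fixed to the cabinet). Each tray, separately, stands up to 7 mm out of line towards the cabinet's +x or -x, and its hole with it (no error along y); this is not measured. A tray stays where it is left, slides 12 mm either way of the line when pushed with over 2.5 N, and its lug is sprung: 4 N per mm down, stop at 4 mm.
- socket (a point): Mouth of the socket in the dark steel foot block at the front of the cabinet, on the pin axis, 24 mm above the bench: a blind hole 12 mm in diameter and 19 mm deep, chamfered 1 mm, which does not move. More than 25 N between the pin and the cabinet or its lugs would do damage.
- pin: Steel locking pin, loose, about 120 g, hanging upright by its collar in the stand. Origin at its tip, +z towards the handle. Shaft 10 mm in diameter up to 108 mm, its lowest 4 mm tapered to 8 mm at the tip; collar 28 mm in diameter from 108 to 114; round red handle 20 mm in diameter from 114 to 166. Fully home the collar rests on the top lug, tip 10 mm above the bench.
- pin_grip (a point): Point on the pin's axis where its red handle is best gripped, 143 mm above the tip (29 mm above the collar).
- pin_tip (a point): The pin's tip (bottom end of the shaft, on its axis).
- stand: White pin stand, fixed: a plate 60 x 60 mm, 112 to 120 mm above the bench, on two side walls and a foot 80 x 70 mm; the pin hangs in a 13 mm hole in the middle of the plate, collar on the plate. Origin on the bench under the hole, +z up. Lift the pin straight up by 110 mm or more to free it.
- tube_rack_center (a point): Bystander: middle of the loose blue tube rack with purple-capped tubes, 70 x 120 x 96 mm high; centre 48 mm above the bench.
- reagent_center (a point): Bystander: middle of the loose amber jar, 60 mm in diameter, 110 mm high; centre 55 mm above the bench.
- slide_box_center (a point): Bystander: middle of the loose green slide box with a white lid, 87 x 102 x 37 mm high; centre 18 mm above the bench.
Not all that is in view belongs to the job. Of the things that look like the pin, the middle-sized one is meant.

How it is judged:
On the way, in this order (a step that is already met when the one before it is completed fails the run):
1. the pin's tip has come upright through the top lug (z of pin_tip in the frame of tower below 0.105 m and horizontal distance between pin_tip and socket below 0.014 m and angle between the z axis of pin and the z axis of tower, either way round below 0.15 rad), for 0.1 s.
2. the pin's tip has come upright through the middle lug (z of pin_tip in the frame of tower below 0.07 m and horizontal distance between pin_tip and socket below 0.014 m and angle between the z axis of pin and the z axis of tower, either way round below 0.15 rad), for 0.1 s.
3. the pin's tip has come upright through the bottom lug (z of pin_tip in the frame of tower below 0.036 m and horizontal distance between pin_tip and socket below 0.014 m and angle between the z axis of pin and the z axis of tower, either way round below 0.15 rad), for 0.1 s.
At the end, for the whole second after the job is handed in: The pin stands upright (within 0.05 rad) through all three lugs with its tip in the socket (within 3 mm of the pin axis), its collar on the top lug (tip no higher than 12.5 mm above the bench), released and at rest (z of pin_tip in the frame of tower below 0.0125 m and horizontal distance between pin_tip and socket below 0.003 m and angle between the z axis of pin and the z axis of tower, either way round below 0.05 rad and linear speed of pin below 0.02 m/s); the robot touches nothing.
It fails at once if the pin is pressed against the cabinet or its trays with more than 25 N (contact force between pin and tower above 25 N).
It fails at once if the blue tube rack is moved by more than 20 mm (distance of tube_rack_center from where it was at the start of the episode above 0.02 m).
It fails at once if the amber jar is moved by more than 20 mm (distance of reagent_center from where it was at the start of the episode above 0.02 m).
It fails at once if the slide box is moved by more than 20 mm (distance of slide_box_center from where it was at the start of the episode above 0.02 m).
It also fails if it takes over 72 s, if anything falls off the work surface, if the arm or the gripper's body presses on something with over 40 N, if the wrist force passes 120 N, or if a joint passes its speed limit or range.

ROBOT

A 7-joint arm with a two-finger parallel gripper is mounted at the origin on the work surface. World frame = base frame: x ahead of the robot, y to its left, z up, the work surface at z = 0. Lengths are in m, angles in rad, forces in N, time in s.
With the tool pointing down it reaches from about 0.4 to 0.85 m from the base axis. Payload 6.9 kg.
Tool frame: the origin (TCP) lies midway between the tips of the shut fingers; the grasp point (between the pads) lies behind it (ctrl.pinch_z is the z of the grasp point in the tool frame, in m); z points along the fingers, y is the direction in which the jaws open and shut (so a half turn about z gives the same grasp; the last joint's range is limited). The gripper opens to 85 mm and grips with 20 to 120 N. Pads are 22 mm wide; open, the fingers measure 114 mm over their backs; the gripper's body (76 mm by 85 mm) begins 54 mm behind the grasp point. The pads swing forward as they close: fully open they stand 13 mm farther back than shut.
Start: joints at [1.282, 0.507, -0.238, 1.5, 0.126, 1.149, -0.155], TCP at [0.24, -0.577, 0.196] pointing down, gripper open.
Joint ranges: [-3.08, 3.08], [-0.24, 2.05], [-1.43, 1.35], [0, 2.5], [-1.52, 4.66], [0.17, 1.96], [-2.89, 2.89]. Speed limits (rad/s): [2.39, 2.39, 3.14, 3.14, 3.14, 3.14, 3.14].

INTERFACE

Orientations are given as a unit quaternion [w, x, y, z].
In Python, from station import ctrl, get_state, vision, ticket, models gives the robot as it stands. Calls block until the motion is done:
- ctrl.movep(position, orientation): joint-space move of the TCP to a pose.
- ctrl.movel(position, frame=None, max_speed=0.15): straight line of the TCP; frame=None keeps the orientation; max_speed is the mean speed in m/s.
- ctrl.set_joints(angles): joint-space move.
- ctrl.ungrasp() and ctrl.close_gripper(force=None): open the fingers fully, or close them until they stop; force is the grip in N (None keeps the last).
- ctrl.pause(seconds).
- ctrl.ik(position, orientation): joint angles nearest the present ones, or None.
- get_state(): the state.
- vision.grab_frame(name): name is "scene" or "side" or "wrist"; returns (picture, depth): 384x512x3 uint8, blue, green, red; 384x512 float32, m along the optical axis (not along the pixel's ray), 0 where there is no reading.
- vision.camera_info(name): a dict with "mtx" (3x3 intrinsics, pixels), "R" (3x3) and "t" (3): a world point X has camera coordinates R X + t; the wrist camera has in their place "hand_eye" (4x4, takes a point from camera to tool coordinates, whose origin is the TCP and whose axes are the flange's). Camera axes: x right, y down, z forward; pixel columns grow to the right and rows downward; lengths in m; the calibration is good to about 2 mm. A picture is of the moment at which its call begins: read the wrist's pose just before it. camera_info takes no time and is no camera call.
A pose or a line that the arm cannot do raises ctrl.Unreachable and nothing moves.
- ticket.close_job(): hands the job in, once; it reports no verdict.
Trained networks look in the newest picture that a camera, given by its name, has taken for a name from the list of things; names that differ only in an ending like _2 or _b are one class to them, and where a whole thing is asked for, a point or a joint stands for the part that bears it (a point fixed in the world has none). Each returns a list of dicts, best first, with "p" (0 to 1); they miss things now and then, are a little off and sometimes report something else, mostly with a low value. They report only what shows in the picture. A call takes as long as a camera call. They do not tell look-alikes from the thing itself.
- models.recognise(camera, target): "point" ([column, row] in pixels, amid what is visible of it).
- models.masks_of(camera, target): "mask" (384x512 bool, what is visible of it) and "point" ([column, row] in pixels, amid what is visible of it).
The state is a dict: "time": time; "qpos": joint angles; "qd": joint speeds; "tau": joint torques, N m; "tcp_pos": TCP position; "eef_rot": TCP orientation; "contact_force": force on the tool from outside, world axes, zero at the start; "wrist_torque": the same for the moment, N m; "width": finger opening in m.
Only numpy, scipy, OpenCV 4.12 (cv2) and the standard library are available. Lean on these libraries where they do the work, as an engineer would, in place of code of your own. Each camera call takes 0.05 s, during which the arm holds its last target. There are 200 camera calls.

## Working session

There is one attempt and no reset: what is moved stays moved. The work goes in short steps, each a Python script; the robot and the scene stay as the last script left them, time stands still between calls to the robot, and variables do not carry over. Pictures are saved under pics/ and viewed, about 8 in all and at most 12, crops included, and the job is handed in when it is done.

```bash
ls; mkdir -p pics; python3 - <<'E'
from station import ctrl,get_state,vision,ticket,models
import cv2,numpy as np
s=get_state();print(s['time'],s['tcp_pos'],s['eef_rot'],ctrl.pinch_z,s['width'])
ims=[]
for c in ['scene','side']:
    im,d=vision.grab_frame(c);np.save(f'pics/{c}.npy',d);cv2.imwrite(f'pics/{c}0.png',im)
    K=vision.camera_info(c);
    for t in ['pin','tower','stand','pin_grip','socket','tube_rack_center','reagent_center','slide_box_center']:
        for r in models.masks_of(c,t)[:4]:
            m=r['mask'];v,u=np.nonzero(m&(d>0));z=d[v,u]
            P=np.linalg.inv(K['mtx'])@np.vstack([u*z,v*z,z]);W=K['R'].T@(P-K['t'][:,None])
            print(c,t,round(r['p'],2),np.round(r['point']),len(u),'med',np.round(np.median(W,1),3),'lo',np.round(np.percentile(W,3,axis=1),3),'hi',np.round(np.percentile(W,97,axis=1),3))
    ims.append(im)
E
```

```text
pics
0.0 [ 0.24007952 -0.57641584  0.1947134 ] [-8.98103358e-04  9.80578140e-01  1.96126644e-01 -2.08430508e-04] -0.0187 0.08534842366861227
scene pin 0.86 [160. 238.] 708 med [ 0.591 -0.29   0.159] lo [ 0.573 -0.301  0.008] hi [ 0.601 -0.27   0.223]
scene pin 0.72 [118. 228.] 238 med [ 0.485 -0.321  0.151] lo [ 0.474 -0.328  0.122] hi [ 0.49  -0.31   0.178]
scene pin 0.72 [140. 216.] 142 med [ 0.442 -0.23   0.088] lo [ 0.436 -0.236  0.01 ] hi [ 0.447 -0.223  0.118]
scene tower 0.84 [222. 187.] 4432 med [ 0.517 -0.005  0.1  ] lo [ 0.414 -0.052  0.008] hi [0.608 0.084 0.13 ]
scene stand 0.77 [129. 263.] 1718 med [ 0.489 -0.331  0.054] lo [ 0.458 -0.353  0.005] hi [ 0.516 -0.283  0.121]
scene pin_grip 0.7 [145. 224.] 186 med [ 0.442 -0.229  0.08 ] lo [ 0.377 -0.235 -0.002] hi [ 0.447 -0.188  0.118]
scene pin_grip 0.64 [118. 230.] 242 med [ 0.485 -0.321  0.151] lo [ 0.473 -0.328  0.122] hi [ 0.49  -0.31   0.178]
scene pin_grip 0.58 [159. 238.] 726 med [ 0.591 -0.29   0.161] lo [ 0.577 -0.3    0.015] hi [ 0.6   -0.276  0.223]
scene socket 0.76 [226. 186.] 4535 med [ 0.517 -0.005  0.1  ] 
[... 822 characters left out ...]
 hi [0.596 0.094 0.131]
side stand 0.81 [340. 151.] 760 med [ 0.469 -0.296  0.075] lo [ 0.435 -0.409 -0.002] hi [ 0.518 -0.279  0.122]
side pin_grip 0.48 [338. 168.] 73 med [ 0.434 -0.224  0.082] lo [ 0.428 -0.23   0.011] hi [ 0.441 -0.218  0.117]
side socket 0.66 [285. 219.] 4276 med [0.482 0.051 0.102] lo [ 0.394 -0.04   0.006] hi [0.595 0.094 0.131]
side tube_rack_center 0.57 [244. 308.] 1575 med [0.473 0.311 0.054] lo [0.441 0.242 0.002] hi [0.51  0.361 0.096]
side reagent_center 0.77 [174. 235.] 707 med [0.737 0.219 0.081] lo [0.721 0.186 0.008] hi [0.769 0.237 0.111]
side slide_box_center 0.8 [263. 139.] 698 med [ 0.719 -0.278  0.034] lo [ 0.677 -0.333  0.007] hi [ 0.774 -0.232  0.039]
```

View pics/scene0.png

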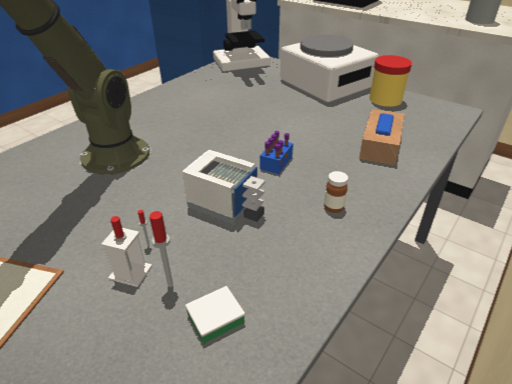

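View pics/side0.png

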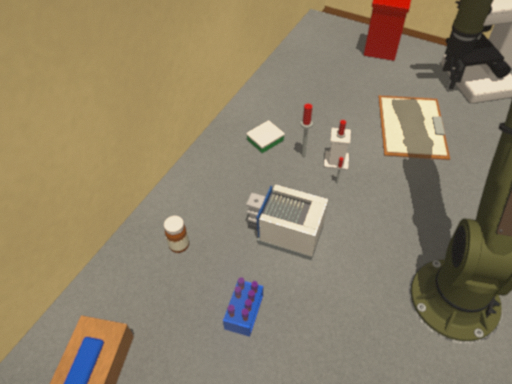

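The middle-sized pin hangs in the stand, with its handle at scene (118,228). The larger one at (160,238) and the small one at (140,216) are decoys. The tower's lugs face right-front in the scene view, at about (254,185). Next I fit the tower and look at the pin from the wrist.

```bash
cat > h.py <<'E'
from station import ctrl,get_state,vision,ticket,models
import cv2,numpy as np
from scipy.spatial.transform import Rotation as Ro
def qdown(yaw): # tool z down, tool x at yaw
    c,s=np.cos(yaw),np.sin(yaw)
    M=np.array([[c,s,0],[s,-c,0],[0,0,-1.]])
    q=Ro.from_matrix(M).as_quat();return np.r_[q[3],q[:3]]
def rot(q): return Ro.from_quat(np.r_[q[1:],q[0]]).as_matrix()
def pose(cam,st=None):
    K=vision.camera_info(cam)
    if cam!='wrist': return K['mtx'],K['R'],K['t']
    st=st or get_state(); T=np.eye(4);T[:3,:3]=rot(st['eef_rot']);T[:3,3]=st['tcp_pos']
    I=np.linalg.inv(T@K['hand_eye']);return K['mtx'],I[:3,:3],I[:3,3]
def cloud(cam,d,st=None):
    K,R,t=pose(cam,st);v,u=np.mgrid[:384,:512];P=np.linalg.inv(K)@np.vstack([(u*d).ravel(),(v*d).ravel(),d.ravel()])
    return (R.T@(P-np.ravel(t)[:,None])).T.reshape(384,512,3)
def proj(W,cam,st=None):
    K,R,t=pose(cam,st);p=K@(R@np.asarray(W).T+np.ravel(t)[:,None]);return (p[:2]/p[2]).T
E
python3 - <<'E'
from h import *
for c in ['scene','side']:
    d=np.load(f'pics/{c}.npy');W=cloud(c,d)
    b=(abs(W[...,0]-.5)<.15)&(abs(W[...,1]-.03)<.13)&(d>0)
    im=cv2.imread(f'pics/{c}0.png').astype(int)
    top=W[b&(abs(W[...,2]-.13)<.003)][:,:2]
    r=cv2.minAreaRect((top*1000).astype(np.float32));print(c,'top',len(top),r,cv2.boxPoints(r).round().tolist())
    for h in (118,83,48,24):
        q=W[b&(abs(W[...,2]-h/1000)<.002)];q=q[q[:,0]>.6]
        print(h,len(q),q.min(0).round(3) if len(q) else'',q.max(0).round(3) if len(q) else '')
yaw0=None
K=vision.camera_info('wrist');print(K['hand_eye'].round(3),K['mtx'].round(0))
for yaw in (0,.4,np.pi/2,-np.pi/2,np.pi):
    print(yaw,ctrl.ik([.479,-.316,.3],qdown(yaw)))
    print('   tower',ctrl.ik([.6,.02,.3],qdown(yaw)))
E
```

```text
scene top 745 ((485.2012939453125, 20.987136840820312), (171.849365234375, 133.79579162597656), 7.943530559539795) [[391.0, 75.0], [409.0, -57.0], [580.0, -33.0], [561.0, 99.0]]
118 44 [0.6   0.015 0.116] [0.614 0.062 0.12 ]
83 43 [0.6   0.015 0.081] [0.614 0.06  0.084]
48 29 [0.601 0.015 0.046] [0.613 0.059 0.049]
24 44 [0.6   0.013 0.022] [0.616 0.059 0.026]
side top 773 ((479.99652099609375, 22.231201171875), (167.0756072998047, 131.91944885253906), 7.7024946212768555) [[388.0, 76.0], [406.0, -54.0], [572.0, -32.0], [554.0, 99.0]]
118 20 [0.601 0.024 0.116] [0.609 0.06  0.12 ]
83 5 [0.6   0.019 0.081] [0.604 0.057 0.084]
48 3 [0.6   0.045 0.047] [0.603 0.056 0.047]
24 1 [0.601 0.055 0.025] [0.601 0.055 0.025]
[[-0.001 -0.966 -0.26   0.067]
 [ 1.    -0.001 -0.001 -0.001]
 [ 0.001 -0.26   0.966 -0.178]
 [ 0.     0.     0.     1.   ]] [[284.   0. 254.]
 [  0. 284. 192.]
 [  0.   0.   1.]]
0 [ 0.69098863  0.36220558 -0.22794303  1.45038943  0.0823771   1.33835881
 -1.11243805]
   tower [ 0.26937769  0.43937089 -0.56426906  1.37621701  0.23327448  1.39219078
 -1.86378302]
0.4 [ 0.75197916  0.367755   -0.32163084  1.44955092  0.11692684  1.34311423
 -0.74677078]
   tower [ 0.36203511  0.46795377 -0.73314737  1.37495738  0.31051868  1.41507368
 -1.5355318 ]
1.5707963267948966 [ 0.93518207  0.40007348 -0.61525061  1.44710713  0.23159353  1.36739259
  0.31053645]
   tower [ 0.47244138  0.52277345 -0.9613334   1.37353849  0.42455144  1.46011396
 -0.47001612]
-1.5707963267948966 [ 0.45090919  0.36029265  0.13587905  1.4537174  -0.04918432  1.33090642
 -2.55173679]
   tower [-0.6690964   0.6131308   1.15174292  1.38909823 -0.55558382  1.48820191
 -2.68744201]
3.141592653589793 [ 1.135761    0.48257371 -0.99102029  1.44465913  0.40294709  1.42955437
  1.71242423]
   tower [ 0.51350396  0.55327685 -1.06067278  1.37304044  0.47824231  1.48627108
  1.05149204]
```

```bash
python3 - <<'E'
from h import *
Y=np.pi/2+.136
t0=get_state()['time']
ctrl.movep([.479,-.316,.28],qdown(Y))
s=get_state();print(s['time']-t0,s['tcp_pos'],s['contact_force'])
im,d=vision.grab_frame('wrist');W=cloud('wrist',d,s)
red=(im[...,2]>110)&(im[...,1]<60)&(im[...,0]<60)
n,l,st,c=cv2.connectedComponentsWithStats(red.astype(np.uint8))
for i in range(1,n):
    if st[i,4]<30: continue
    w=W[(l==i)&(d>0)];top=w[w[:,2]>np.percentile(w[:,2],98)-.004]
    print(i,st[i],'z',np.percentile(w[:,2],98).round(3),'topc',np.round((top.min(0)+top.max(0))/2,4),top.mean(0).round(4),len(top))
cv2.imwrite('pics/w1.png',im)
E
```

```text
1.3583000000000003 [ 0.47793918 -0.31770641  0.2794351 ] [ 0.36872396  0.44494796 -0.27650052]
1 [225  85  11  10  45] z 0.119 topc [ 0.4387 -0.227   0.1175] [ 0.4396 -0.228   0.1177] 45
3 [348 150  48  37 962] z 0.223 topc [ 0.5826 -0.2834  0.2221] [ 0.582  -0.2832  0.2221] 680
5 [245 165  17  25 294] z 0.179 topc [ 0.4768 -0.3147  0.1774] [ 0.4769 -0.3144  0.1778] 239
```

View pics/w1.png

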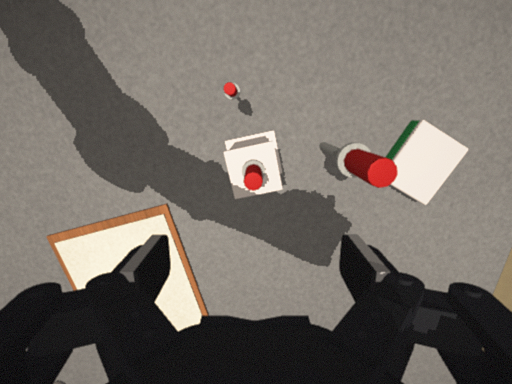

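The view shows the pin in its stand at (253,178), the tall decoy at (370,165) and the small one at (230,90). Now I grasp and lift.

```bash
python3 - <<'E'
from h import *
p=np.array([.477,-.3147])
t0=get_state()['time']
ctrl.movel([*p,.2],max_speed=.15)
s=get_state();print(s['time'],s['tcp_pos']); e=p-s['tcp_pos'][:2]
ctrl.movel([*(p+e),.138],max_speed=.1)
s=get_state();print(s['time'],s['tcp_pos'],s['contact_force'])
ctrl.close_gripper(force=90)
s=get_state();print(s['time'],s['tcp_pos'],s['contact_force'],s['width'])
ctrl.movel([*(p+e),.268],max_speed=.15)
s=get_state();print(s['time'],s['tcp_pos'],s['contact_force'],s['wrist_torque'],s['width'])
A=np.array([.589,.036])
ctrl.movel([*(A),.295],max_speed=.2)
ctrl.pause(.2)
s=get_state();print(s['time'],s['tcp_pos'],s['contact_force'],s['wrist_torque'])
im,d=vision.grab_frame('wrist');np.save('pics/w2.npy',d);cv2.imwrite('pics/w2.png',im)
im2,d2=vision.grab_frame('scene');cv2.imwrite('pics/s2.png',cv2.resize(im2[100:260,130:330],None,fx=4,fy=3.75,interpolation=cv2.INTER_CUBIC))
import pickle;pickle.dump(s,open('pics/w2s.pkl','wb'))
E
```

```text
2.9917 [ 0.47729716 -0.31515442  0.20058453]
3.7583 [ 0.47723707 -0.31437028  0.13865941] [0.12910411 0.43165537 0.65727624]
4.45 [ 0.47677157 -0.31449761  0.13859618] [-2.44308484  0.5554205   5.09607311] 0.013581317464013167
5.4667 [ 0.47614378 -0.31407792  0.26694705] [ 0.32141896 -0.27837268 -1.85762908] [-0.04573823  0.00133566  0.01708125] 0.01354900653029164
7.6583 [0.58896827 0.035305   0.29502327] [-0.07769952  0.09008624 -1.0880506 ] [-0.01343968 -0.00975534  0.04444249]
```

View pics/w2.png

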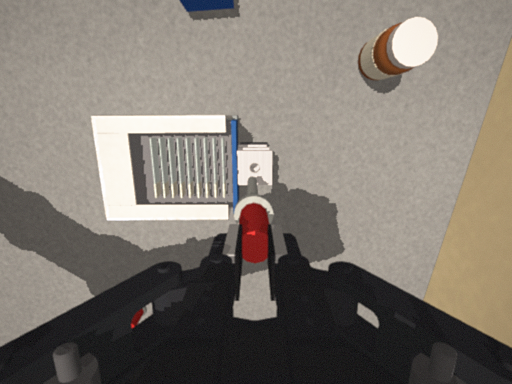

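View pics/s2.png

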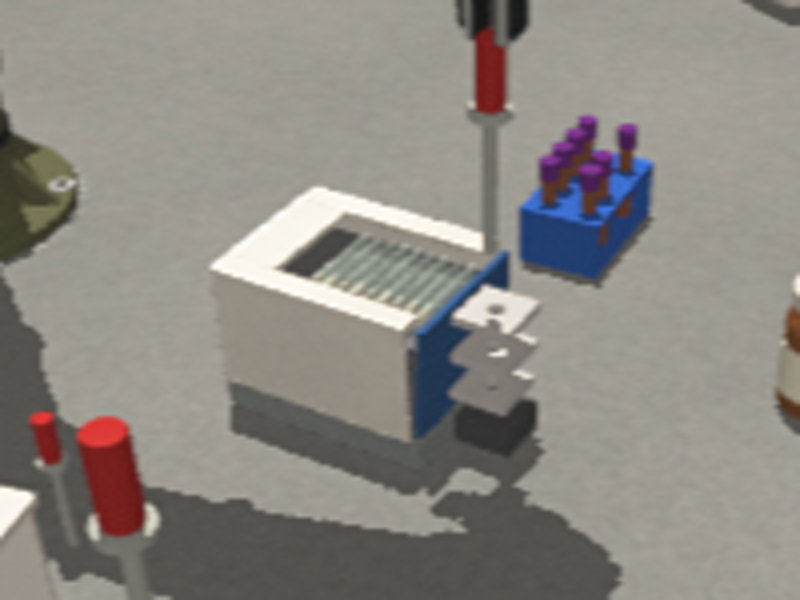

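The wrist view shows the top hole at about (255,168), the pin tip near (252,182), and the lower lugs' edges peeking out at rows 143-150. I'll work out numbers from this frame.

```bash
python3 - <<'E'
from h import *
import pickle
s=pickle.load(open('pics/w2s.pkl','rb'));d=np.load('pics/w2.npy');im=cv2.imread('pics/w2.png')
W=cloud('wrist',d,s);w=W.reshape(-1,3)
b=(abs(w[:,0]-.5)<.15)&(abs(w[:,1]-.03)<.12)
z0=np.median(w[b&(abs(w[:,2]-.13)<.006)][:,2]);print('topz',z0)
top=w[b&(abs(w[:,2]-z0)<.003)][:,:2]
r=cv2.minAreaRect((top*1000).astype(np.float32));print(r)
bp=cv2.boxPoints(r)
# angle from long edge
e=max([(bp[i]-bp[i-1]) for i in range(4)],key=lambda v:np.hypot(*v));a=np.arctan2(e[1],e[0]);a=(a+np.pi/2)%np.pi-np.pi/2
f=np.array([np.cos(a),np.sin(a)]);l=np.array([-f[1],f[0]])
mid=np.array(r[0])/1000;q=(top-mid);print('angle',a,'ext f',np.percentile(q@f,[.2,99.8]),'ext l',np.percentile(q@l,[.2,99.8]))
print('front edge f-ext => axis', mid+f*(np.percentile(q@f,99.8)+.025)+l*np.percentile(q@l,[.2,99.8]).mean())
A=np.array([.589,.036])
def tf(p): q=np.asarray(p)-A; return np.stack([-(q@f),-(q@l)],-1)*1000 # tower x,y rel A
for h in (.118,.083,.048,.024):
    m=b&(abs(w[:,2]-h)<.0025);t=tf(w[m][:,:2]);t=t[(t[:,0]<10)&(abs(t[:,1])<30)]
    if len(t): print(h,len(t),'x min,max',np.percentile(t[:,0],[2,98]),'y',np.percentile(t[:,1],[2,98]))
# hole centroid
K,R,tt=pose('wrist',s)
def ray(u,v,z):
    dr=R.T@np.linalg.inv(K)@[u,v,1];o=-R.T@np.ravel(tt);return (o+dr*(z-o[2])/dr[2])
g=cv2.cvtColor(im,cv2.COLOR_BGR2GRAY)
print(g[158:186,244:266])
P=np.array([s['tcp_pos'][0],s['tcp_pos'][1]]);print('tcp xy tower',tf(P))
print('pin tip expected px',proj([[*P,.169]],'wrist',s),'axis pt px',proj([[*A,.118]],'wrist',s))
for uv in [(255,168),(252,182)]: print(uv,ray(*uv,.118),tf(ray(*uv,.118)[:2]),'z.169',tf(ray(*uv,.169)[:2]))
cv2.imwrite('pics/w2c.png',cv2.resize(im[130:210,215:295],None,fx=7,fy=7,interpolation=cv2.INTER_CUBIC))
E
```

```text
topz 0.12961285761464733
((483.11676025390625, 23.06436538696289), (168.87445068359375, 130.12774658203125), 7.655244827270508)
angle 0.1336093 ext f [-0.08375646  0.08303686] ext l [-0.06466417  0.06506384]
front edge f-ext => axis [0.59016413 0.03765424]
0.118 746 x min,max [-21.89874821   9.81129331] y [-22.97929306  19.26649952]
0.083 104 x min,max [-19.36152075   9.243185  ] y [-24.04642944   7.88200964]
0.048 55 x min,max [-17.96083138   8.56577792] y [-23.40116362   8.2620961 ]
0.024 30 x min,max [-20.67738946   9.19646897] y [-24.03382757 -20.06240683]
[[236 237 236 237 240 239 238 237 237 237 237 238 236 235 236 239 239 236
  234 235 236 237]
 [237 237 238 236 239 238 238 236 238 237 237 238 237 236 236 239 238 237
  234 235 236 237]
 [236 236 236 237 239 238 238 238 240 236 237 239 237 236 237 240 238 236
  235 233 236 238]
 [237 236 236 238 239 238 239 238 240 238 239 239 238 237 237 240 239 236
  234 233 236 237]
 [236 237 236 236 239 240 238 238 237 227 228 230 234 236 237 239 239 237
  234 234 236 237]
 [237 236 234 236 241 240 238 225 197 174 174 172 190 214 232 240 24
[... 1707 characters left out ...]
9 235 186 122 112 117 119 116 108 104  95 110 154 141 138 136 137
  134 135 133 138]
 [240 243 239 187 128 117 114 113 113 111 101  94 139 203 166 137 138 137
  133 135 135 132]
 [238 240 230 177 122 117 115 116 116 107 104  97 129 193 157 140 142 140
  137 141 141 142]
 [147 149 140 122 113 113 116 114 112 108 104  97 107 152 158 159 154 153
  152 156 161 161]]
tcp xy tower [0.12402587 0.68457625]
pin tip expected px [[253.59879464 178.29173211]] axis pt px [[253.78423794 169.11231042]]
(255, 168) [0.59033896 0.03762367 0.118     ] [-1.543322   -1.43083602] z.169 [ -1.40785636 -10.75299014]
(252, 182) [0.58895395 0.01904324 0.118     ] [ 2.30448896 16.79950222] z.169 [1.88748457 4.85982982]
```

View pics/w2c.png

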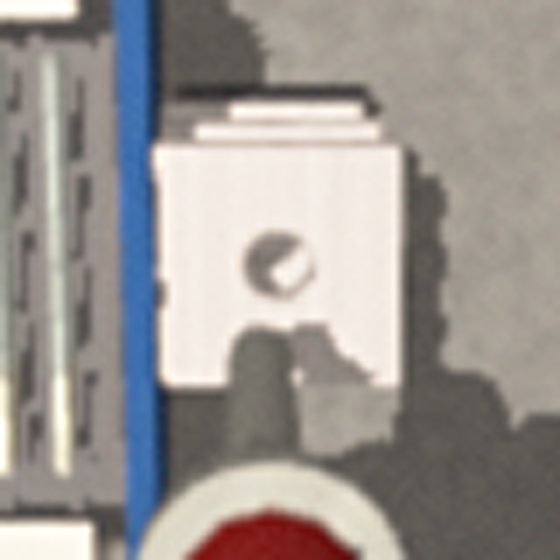

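Top hole is at about (255,168) and the pin shaft is slightly left of TCP, so there's a small grip offset. I'll recheck the cabinet front using white pixels only, then go lower over the hole and look again.

```bash
cat >> h.py <<'E'
F=np.array([np.cos(.1336),np.sin(.1336)]);TX=-F;TY=np.array([F[1],-F[0]])  # tower x,y in world
A=np.array([.589,.036])
def tf(p): q=np.asarray(p)-A; return np.stack([q@TX,q@TY],-1)*1000
def wf(x,y): return A+TX*x/1000+TY*y/1000
E
python3 - <<'E'
from h import *
import pickle
s=pickle.load(open('pics/w2s.pkl','rb'));d=np.load('pics/w2.npy');im=cv2.imread('pics/w2.png')
W=cloud('wrist',d,s);hsv=cv2.cvtColor(im,cv2.COLOR_BGR2HSV)
b=(abs(W[...,2]-.1296)<.004)&(hsv[...,1]<60)&(abs(W[...,0]-.5)<.15)&(abs(W[...,1]-.03)<.12)
t=tf(W[b][:,:2]);print('white x',np.percentile(t[:,0],[.2,1,5,95,99,99.8]),'y',np.percentile(t[:,1],[.2,1,99,99.8]))
bl=(hsv[...,0]>100)&(hsv[...,0]<125)&(hsv[...,1]>150)&(abs(W[...,0]-.57)<.06)&(abs(W[...,1]-.03)<.08)
t=tf(W[bl][:,:2]);print('blue x',np.percentile(t[:,0],[2,50,98]),'z',np.percentile(W[bl][:,2],[5,50,95]))
# scene/side: foot-block and pin line
ctrl.movel([*wf(-2.5,-2.7),.266],max_speed=.1)
ctrl.pause(.2)
s=get_state();print(s['time'],tf(s['tcp_pos'][:2]),s['tcp_pos'],s['contact_force'])
im,d=vision.grab_frame('wrist');cv2.imwrite('pics/w3c.png',cv2.resize(im[120:210,205:305],None,fx=6,fy=6,interpolation=cv2.INTER_CUBIC))
tip=[*s['tcp_pos'][:2],s['tcp_pos'][2]+.0187-.145]
print('exp tip px',proj([tip],'wrist',s), 'hole est',proj([[.5903,.038,.118]],'wrist',s))
for c in ['side','scene']:
    im,d=vision.grab_frame(c);W=cloud(c,d)
    u,v=proj([[*s['tcp_pos'][:2],.2]],c)[0]
    hsv=cv2.cvtColor(im,cv2.COLOR_BGR2HSV)
    m=(abs(W[...,0]-.59)<.03)&(abs(W[...,1]-.036)<.03)&(W[...,2]>.145)&(W[...,2]<.30)&(d>0)
    p=W[m];
    for lo,hi in ((.145,.165),(.165,.185),(.185,.205),(.205,.225),(.25,.27)):
        q=p[(p[:,2]>lo)&(p[:,2]<hi)]
        if len(q): print(c,lo,len(q),tf(q.mean(0)[:2]).round(1))
pickle.dump(s,open('pics/w3s.pkl','wb'))
E
```

```text
white x [ 33.80576101  35.49448096  45.44967975 186.51221999 189.67293183
 190.4208373 ] y [-66.34791537 -65.22270669  62.99485872  63.38097966]
blue x [ 8.1461514  23.71067391 26.08522229] z [0.12259707 0.12573367 0.12703803]
8.4 [-2.84114695 -2.74729099] [0.59144988 0.03910126 0.26672109] [ 0.89587455 -0.69417096 -2.11785185]
exp tip px [[253.46222272 178.25952873]] hole est [[252.39568976 174.93464496]]
side 0.145 13 [ 3.1 -3. ]
side 0.165 20 [ 2.4 -3.3]
side 0.185 19 [ 2.9 -3.1]
side 0.205 19 [ 2.2 -2.5]
side 0.25 69 [ 2.8 -6.1]
scene 0.145 19 [-4.7  4.7]
scene 0.165 21 [-4.5  3.6]
scene 0.185 26 [-5.2  2.6]
scene 0.205 26 [-5.   2.3]
scene 0.25 79 [-7.7  7. ]
```

View pics/w3c.png

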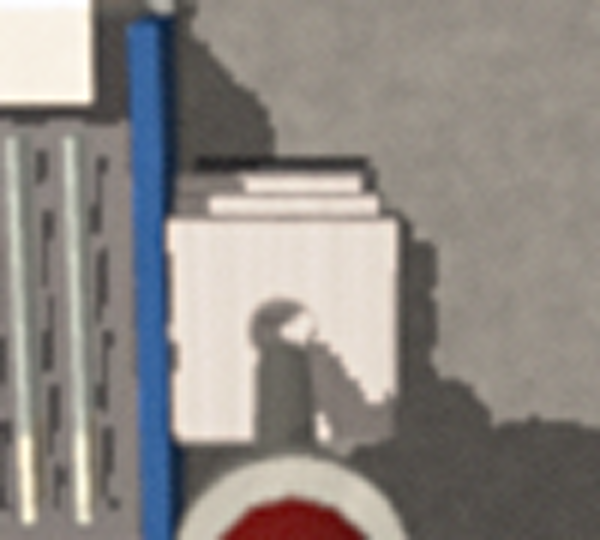

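Tip and top hole line up in x (crop columns 284 and 283). In y the tip is about 1 mm off, so I'll shift and descend with force guarding.

```bash
cat >> h.py <<'E'
ZT=.0187-.145   # tip z = tcp z + ZT
from collections import deque
def rd(n=1):
    s=get_state();f=np.array(s['contact_force']);return s,np.array([f[:2]@TX,f[:2]@TY,f[2]])
class Pin:
    def __init__(s,x,y,z,base): s.x,s.y,s.z,s.base=x,y,z,np.array(base)
    def go(s,v=.03,pause=.03):
        ctrl.movel([*wf(s.x,s.y),s.z-ZT],max_speed=v)
        if pause: ctrl.pause(pause)
        st,f=rd();s.st=st;s.f=f-s.base;s.act=np.r_[tf(st['tcp_pos'][:2]),(st['tcp_pos'][2]+ZT)*1000]
        return s.f
    def show(s,tag=''): print(tag,round(s.st['time'],2),'cmd',np.round([s.x,s.y,s.z*1000],2),'act',s.act.round(2),'f',s.f.round(1),flush=True)
    def down(s,zend,step=.0015,lim=4.,ky=.12,kx=0.,v=.03):
        while s.z>zend+1e-6:
            s.z=max(zend,s.z-step);f=s.go(v);s.show()
            if f[2]>lim: return False
            if abs(f[1])>1.: s.y+=np.clip(ky*f[1],-.4,.4)
            if abs(f[0])>1.5: s.x+=np.clip(kx*f[0],-.4,.4)
        return True
E
python3 - <<'E'
from h import *
P=Pin(-2.7,-3.9,.124,[0,0,0]);P.go(.06,.3)
b=np.mean([(ctrl.pause(.02),rd()[1])[1] for _ in range(4)],0);P.base=b;print('base',b)
P.go(.03);P.show('start')
print(P.down(.100))
P.go(pause=.2);P.show('end')
E
```

```text
base [ 0.34571573 -0.22246664 -1.3743738 ]
start 9.61 cmd [ -2.7  -3.9 124. ] act [ -2.72  -3.88 124.05] f [-0.5  0.6 -0.4]
 9.89 cmd [ -2.7  -3.9 122.5] act [ -2.63  -3.88 122.37] f [-0.1  0.4  0.5]
 10.18 cmd [ -2.7  -3.9 121. ] act [ -2.67  -3.89 120.92] f [-0.5 -0.7 -0.5]
 10.46 cmd [ -2.7  -3.9 119.5] act [ -2.66  -3.92 119.43] f [-0.2  0.5  0.1]
 10.74 cmd [ -2.7  -3.9 118. ] act [ -2.65  -3.88 117.94] f [-0.5  0.7  0.1]
 11.03 cmd [ -2.7  -3.9 116.5] act [ -2.65  -3.91 116.44] f [-0.   1.1 -0.6]
 11.31 cmd [ -2.7   -3.77 115.  ] act [ -2.65  -3.75 114.9 ] f [-1.   0.1 -0.7]
 11.59 cmd [ -2.7   -3.77 113.5 ] act [ -2.66  -3.72 113.41] f [-0.4  0.2  0.5]
 11.88 cmd [ -2.7   -3.77 112.  ] act [ -2.66  -3.77 111.93] f [ 0.  -0.2  0.6]
 12.16 cmd [ -2.7   -3.77 110.5 ] act [ -2.68  -3.77 110.43] f [-0.6  0.6  0.3]
 12.44 cmd [ -2.7   -3.77 109.  ] act [ -2.67  -3.75 108.94] f [-0.1 -0.2 -0.3]
 12.72 cmd [ -2.7   -3.77 107.5 ] act [ -2.66  -3.75 107.42] f [-0.4  0.5  0.8]
 13.01 cmd [ -2.7   -3.77 106.  ] act [ -2.66  -3.76 105.92] f [-0.5 -0.2  0. ]
 13.29 cmd [ -2.7   -3.77 104.5 ] act [ -2.64  -3.74 104.43] f [-0.2  0.4  0.5]
 13.57 cmd [ -2.7   -3.77 103.  ] act [ -2.66  -3.75 102.93] f [-0.6 -0.  -0.1]
 13.86 cmd [ -2.7   -3.77 101.5 ] act [ -2.67  -3.73 101.44] f [ 0.3  0.4 -0.6]
 14.14 cmd [ -2.7   -3.77 100.  ] act [-2.63 -3.78 99.92] f [-0.1  0.5  0.5]
True
end 14.59 cmd [ -2.7   -3.77 100.  ] act [ -2.71  -3.74 100.01] f [-0.1 -0.2 -0.4]
```

Through the top lug with no contact. Now I feel for the y edges to centre on the rigid direction, and confirm the pin is in the hole.

```bash
python3 - <<'E'
from h import *
b=np.mean([(ctrl.pause(.02),rd()[1])[1] for _ in range(4)],0);print(b)
P=Pin(-2.7,-3.77,.100,b)
y0=P.y;E=[]
for sg in (1,-1):
    P.y=y0;P.go(.03)
    for k in range(7):
        P.y+=sg*.4;f=P.go(.03,.05);P.show(str(sg))
        if -sg*f[1]>2.2: break
    E.append(P.y)
P.y=sum(E)/2;P.go(.03,.15);P.show('centre')
P.down(.087,step=.004)
E
```

```text
[ 0.24490223  0.01149662 -1.31583778]
1 15.24 cmd [ -2.7   -3.37 100.  ] act [-2.68 -3.33 99.98] f [-0.1 -0.3 -0.5]
1 15.54 cmd [ -2.7   -2.97 100.  ] act [-2.68 -2.92 99.99] f [ 0.5 -0.7  0.2]
1 15.84 cmd [ -2.7   -2.57 100.  ] act [ -2.68  -2.53 100.  ] f [ 0.2  0.6 -0.2]
1 16.14 cmd [ -2.7   -2.17 100.  ] act [ -2.69  -2.11 100.01] f [-1.7 -0.2  0.5]
1 16.44 cmd [ -2.7   -1.77 100.  ] act [-2.68 -1.77 99.99] f [0.3 0.5 0.2]
1 16.74 cmd [ -2.7   -1.37 100.  ] act [ -2.71  -1.35 100.01] f [ 0.2  0.1 -0. ]
1 17.04 cmd [ -2.7   -0.97 100.  ] act [ -2.7   -0.94 100.01] f [-0.1  0.4 -0.6]
-1 17.62 cmd [ -2.7   -4.17 100.  ] act [ -2.7   -4.14 100.  ] f [-0.3  0.7 -0.7]
-1 17.93 cmd [ -2.7   -4.57 100.  ] act [ -2.69  -4.55 100.  ] f [-0.1 -0.3 -0.4]
-1 18.23 cmd [ -2.7   -4.97 100.  ] act [-2.68 -4.99 99.98] f [-0.7  0.4 -0.3]
-1 18.52 cmd [ -2.7   -5.37 100.  ] act [-2.7  -5.36 99.99] f [-0.9  0.7  0.2]
-1 18.82 cmd [ -2.7   -5.77 100.  ] act [-2.69 -5.8  99.99] f [ 0.2 -0.3 -0.7]
-1 19.12 cmd [ -2.7   -6.17 100.  ] act [-2.71 -6.17 99.98] f [-1.2  0.3 -0.9]
-1 19.43 cmd [ -2.7   -6.57 100.  ] act [ -2.72  -6.61 100.03] f [ 0.1 -0.4 -0.6]
centre 19.82 cmd [ -2.7   -3.77 100.  ] act [ -2.7   -3.78 100.  ] f [ 0.1 -0.6 -0.1]
 20.14 cmd [-2.7  -3.77 96.  ] act [-2.58 -3.76 95.77] f [-0.7 -0.  -1.2]
 20.46 cmd [-2.7  -3.77 92.  ] act [-2.61 -3.73 91.84] f [-0.6 -0.6 -0.2]
 20.77 cmd [-2.7  -3.77 88.  ] act [-2.6  -3.76 87.86] f [-1.4 -1.  -0.3]
 21.06 cmd [-2.7  -3.77 87.  ] act [-2.7  -3.75 86.98] f [-0.1  0.2 -0.6]
```

No resistance over ±2.8 mm in y means the pin may not be where I assumed, so I look.

```bash
python3 - <<'E'
from h import *
s=get_state();print(s['width'],s['tcp_pos'])
o=[]
im,d=vision.grab_frame('wrist');o.append(cv2.resize(im[120:220,205:305],(400,400),interpolation=cv2.INTER_CUBIC))
im,d=vision.grab_frame('side');u,v=proj([[.59,.037,.13]],'side')[0].astype(int);o.append(cv2.resize(im[v-40:v+40,u-40:u+40],(400,400),interpolation=cv2.INTER_CUBIC))
W=cloud('side',d)
for c in ['side','scene']:
    im2,d=vision.grab_frame(c);W=cloud(c,d);hsv=cv2.cvtColor(im2,cv2.COLOR_BGR2HSV)
    m=(abs(W[...,0]-.59)<.04)&(abs(W[...,1]-.036)<.04)&(im2[...,2]>90)&(im2[...,1]<50)
    w=W[m];print(c,'red z',np.percentile(w[:,2],[2,50,98]) if len(w) else 0,'expected collar top',s['tcp_pos'][2]+ZT+.114)
cv2.imwrite('pics/v4.png',np.hstack(o))
E
```

```text
0.0136459075965531 [0.591175   0.04007682 0.21328489]
side red z [0.20967494 0.2308399  0.25328532] expected collar top 0.20098488546355275
scene red z [0.20325751 0.22989108 0.25241005] expected collar top 0.20098488546355275
```

View pics/v4.png

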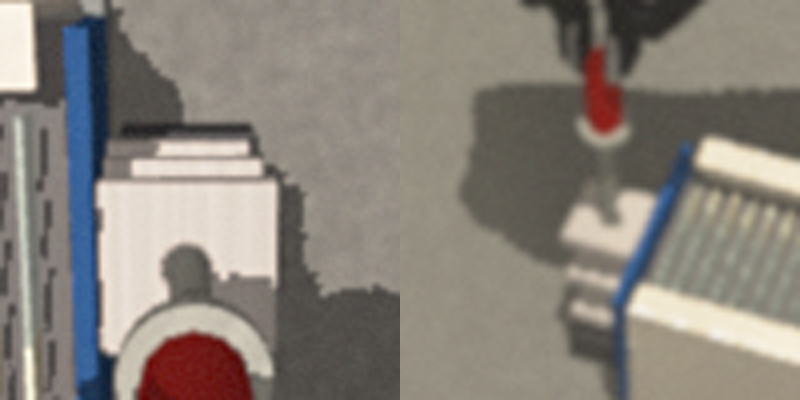

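The wrist crop shows a keyhole shape: the shaft fills the hole at crop (187,270). In the side crop the shaft enters the top lug at (608,215) and the collar height agrees with my value. So the pin is in the lug, and the grip just yields in y. Next I move toward the middle hole, estimated 1.7 mm further into the cabinet, and probe.

```bash
python3 - <<'E'
from h import *
b=np.array([.25,0,-1.35])
P=Pin(-2.7,-3.77,.087,b)
P.x=-1.2;P.go(.02,.15);P.show('x')
print(P.down(.062,step=.0015,lim=4.5,ky=0))
P.go(pause=.15);P.show('end')
E
```

```text
x 21.66 cmd [-1.2  -3.77 87.  ] act [-1.2  -3.75 87.02] f [ 0.2 -0.1  0.1]
 21.94 cmd [-1.2  -3.77 85.5 ] act [-1.14 -3.76 85.38] f [-0.5 -0.3 -0.8]
 22.23 cmd [-1.2  -3.77 84.  ] act [-1.16 -3.78 83.93] f [ 0.2  0.1 -0.1]
 22.51 cmd [-1.2  -3.77 82.5 ] act [-1.15 -3.73 82.42] f [-0.1  0.9 -0.7]
 22.79 cmd [-1.2  -3.77 81.  ] act [-1.16 -3.77 80.94] f [-0.5  0.3  0. ]
 23.07 cmd [-1.2  -3.77 79.5 ] act [-1.16 -3.8  79.43] f [ 0.3 -0.4 -0.4]
 23.36 cmd [-1.2  -3.77 78.  ] act [-1.15 -3.75 77.93] f [-0.9 -0.2 -0.3]
 23.64 cmd [-1.2  -3.77 76.5 ] act [-1.14 -3.74 76.41] f [-0.9  0.2 -0. ]
 23.93 cmd [-1.2  -3.77 75.  ] act [-1.14 -3.74 74.92] f [-0.1 -0.2  0.3]
 24.21 cmd [-1.2  -3.77 73.5 ] act [-1.15 -3.76 73.43] f [-0.4  0.7 -0.5]
 24.49 cmd [-1.2  -3.77 72.  ] act [-1.16 -3.75 71.94] f [ 0.3 -0.6 -0.5]
 24.77 cmd [-1.2  -3.77 70.5 ] act [-1.14 -3.75 70.42] f [-0.4  0.2 -0.6]
 25.06 cmd [-1.2  -3.77 69.  ] act [-1.14 -3.76 68.9 ] f [-0.2  0.5  0.2]
 25.34 cmd [-1.2  -3.77 67.5 ] act [-1.15 -3.75 67.41] f [ 0.9  0.  -0.7]
 25.62 cmd [-1.2  -3.77 66.  ] act [-1.15 -3.75 65.92] f [-0.4 -0.1 -0.5]
 25.91 cmd [-1.2  -3.77 64.5 ] act [-1.16 -3.78 64.45] f [0.8 0.7 0.1]
 26.19 cmd [-1.2  -3.77 63.  ] act [-1.15 -3.76 62.93] f [-0.1 -0.  -0.6]
 26.48 cmd [-1.2  -3.77 62.  ] act [-1.17 -3.78 61.96] f [-0.8 -0.4  1. ]
True
end 26.88 cmd [-1.2  -3.77 62.  ] act [-1.19 -3.8  62.  ] f [-0.2  0.6  0.9]
```

```bash
python3 - <<'E'
from h import *
s=get_state();o=[]
for c in ['side','scene']:
    im,d=vision.grab_frame(c);W=cloud(c,d)
    m=(abs(W[...,0]-.59)<.04)&(abs(W[...,1]-.036)<.04)&(im[...,2]>90)&(im[...,1]<50)
    w=W[m];print(c,'red z',np.percentile(w[:,2],[2,50,98]),'exp collar top',s['tcp_pos'][2]+ZT+.114)
    u,v=proj([[.59,.037,.09]],c)[0].astype(int);o.append(cv2.resize(im[v-35:v+35,u-35:u+35],(400,400),interpolation=cv2.INTER_CUBIC))
cv2.imwrite('pics/v5.png',np.hstack(o))
E
```

```text
side red z [0.18701697 0.20725437 0.22930225] exp collar top 0.1759987714015921
scene red z [0.17935466 0.20523173 0.22905016] exp collar top 0.1759987714015921
```

View pics/v5.png

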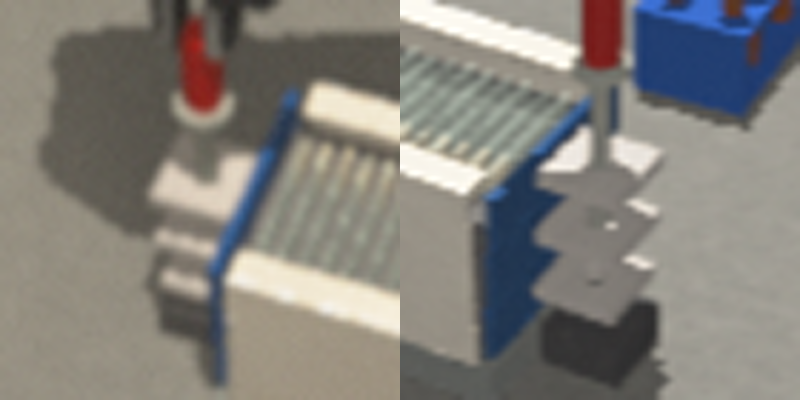

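In both views the shaft enters the top lug's hole. Collar height confirms a tip near 62 mm, and there was no contact force, so the pin is through the middle lug. The shaded middle hole at scene crop (610,226) is hard to read. Next is the bottom lug, about 1 mm further in.

```bash
python3 - <<'E'
from h import *
b=np.array([.25,0,-1.35])
P=Pin(-1.2,-3.77,.062,b)
P.down(.052,step=.005,ky=0)
P.x=-.5;P.go(.02,.15);P.show('x')
ok=P.down(.0325,step=.0015,lim=4.5,ky=0)
print(ok);P.go(pause=.15);P.show('end')
im,d=vision.grab_frame('scene');u,v=proj([[.59,.037,.09]],'scene')[0].astype(int);c=im[v-30:v+35,u-20:u+20]
c=cv2.resize(c,None,fx=9,fy=9,interpolation=cv2.INTER_CUBIC);c=cv2.convertScaleAbs(c,alpha=1.6,beta=-60)
im,d=vision.grab_frame('wrist');e=cv2.resize(im[120:240,205:305],(487,585),interpolation=cv2.INTER_CUBIC)
cv2.imwrite('pics/v6.png',np.hstack([c,e[:, :430]]))
E
```

```text
27.32 cmd [-1.2  -3.77 57.  ] act [-1.09 -3.73 56.77] f [ 0.5  0.2 -0.5]
 27.68 cmd [-1.2  -3.77 52.  ] act [-1.13 -3.76 51.84] f [ 0.1 -0.2 -0.2]
x 28.07 cmd [-0.5  -3.77 52.  ] act [-0.54 -3.76 52.09] f [ 0.2 -0.7 -0.2]
 28.36 cmd [-0.5  -3.77 50.5 ] act [-0.45 -3.72 50.39] f [ 0.5 -0.2  0.5]
 28.64 cmd [-0.5  -3.77 49.  ] act [-0.44 -3.76 48.92] f [ 0.1 -1.2 -0.1]
 28.93 cmd [-0.5  -3.77 47.5 ] act [-0.68 -3.78 47.63] f [-0.2  1.2  0. ]
 29.21 cmd [-0.5  -3.77 46.  ] act [-0.75 -3.86 46.37] f [ 0.4 -0.3  4.5]
 29.49 cmd [-0.5  -3.77 44.5 ] act [-0.23 -3.62 44.  ] f [-0.7 -0.  -0.7]
 29.77 cmd [-0.5  -3.77 43.  ] act [-0.31 -3.71 42.75] f [-0.4  0.5  0.3]
 30.06 cmd [-0.5  -3.77 41.5 ] act [-0.43 -3.77 41.41] f [ 0.7 -0.3  0.1]
 30.34 cmd [-0.5  -3.77 40.  ] act [-0.48 -3.77 39.92] f [-0.6 -0.5 -0.5]
 30.62 cmd [-0.5  -3.77 38.5 ] act [-0.53 -3.76 38.46] f [ 0.  -0.5 -0.3]
 30.91 cmd [-0.5  -3.77 37.  ] act [-0.51 -3.77 36.93] f [-1.1  1.1 -0.5]
 31.19 cmd [-0.5  -3.77 35.5 ] act [-0.53 -3.76 35.43] f [-0.9  0.4  0.3]
 31.48 cmd [-0.5  -3.77 34.  ] act [-0.53 -3.76 33.96] f [-0.3 -0.1  0.1]
 31.76 cmd [-0.5  -3.77 32.5 ] act [-0.5  -3.76 32.43] f [0.2 1.  0.2]
True
end 32.16 cmd [-0.5  -3.77 32.5 ] act [-0.54 -3.8  32.52] f [-0.3 -0.4 -0.5]
```

View pics/v6.png

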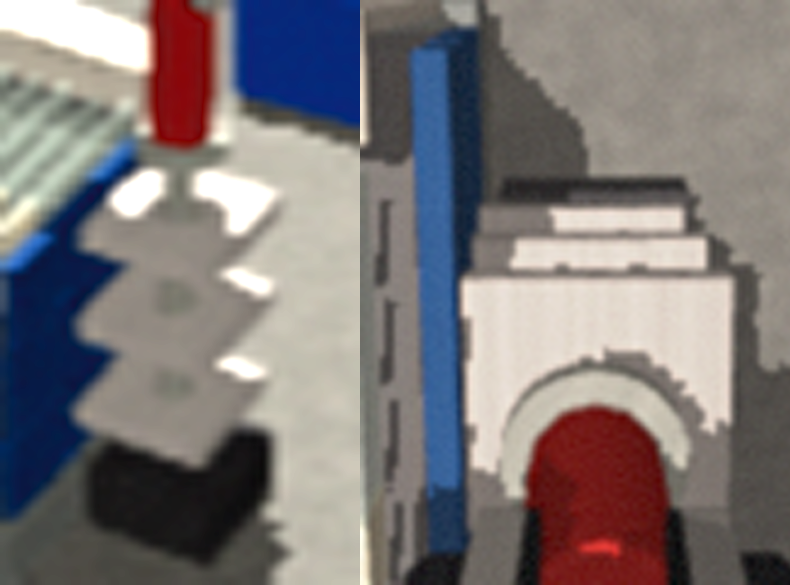

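The pin passed the bottom lug after a light 4.5 N chamfer touch, and the scene view now shows the middle (175,297) and bottom (175,383) holes filled by the shaft. Next is the socket, in finer steps because it's rigid.

```bash
python3 - <<'E'
from h import *
b=np.array([.25,0,-1.35])
P=Pin(-.5,-3.77,.0325,b)
P.x=-1.2;P.go(.02,.1);P.show('x')
P.down(.0275,step=.0025,ky=0)
ok=P.down(.018,step=.0007,lim=3.5,ky=0)
print(ok)
if not ok: P.z+=.001
P.go(pause=.15);P.show('end')
E
```

```text
x 32.61 cmd [-1.2  -3.77 32.5 ] act [-1.06 -3.76 32.46] f [ 0.7  0.7 -0.5]
 32.89 cmd [-1.2  -3.77 30.  ] act [-1.25 -3.76 29.86] f [-0.1  0.8  0.3]
 33.17 cmd [-1.2  -3.77 27.5 ] act [-1.2  -3.78 27.38] f [0.1 1.  0.2]
 33.46 cmd [-1.2  -3.77 26.8 ] act [-1.2  -3.8  26.81] f [ 0.2  0.1 -0.5]
 33.74 cmd [-1.2  -3.77 26.1 ] act [-1.18 -3.77 26.05] f [ 0.8  0.4 -0.9]
 34.02 cmd [-1.2  -3.77 25.4 ] act [-1.18 -3.76 25.36] f [-0.2 -0.2  0.2]
 34.31 cmd [-1.2  -3.77 24.7 ] act [-1.2  -3.75 24.66] f [-0.4 -1.5  0.2]
 34.59 cmd [-1.2  -3.77 24.  ] act [-1.17 -3.74 23.99] f [0.3 0.1 0.8]
 34.88 cmd [-1.2  -3.77 23.3 ] act [-1.39 -3.8  23.58] f [1.1 0.7 2.7]
 35.16 cmd [-1.2  -3.77 22.6 ] act [-1.25 -3.74 22.48] f [0.7 0.1 1.2]
 35.44 cmd [-1.2  -3.77 21.9 ] act [-1.23 -3.74 21.81] f [-0.6  0.3  1.9]
 35.73 cmd [-1.2  -3.77 21.2 ] act [-1.19 -3.76 21.12] f [-0.5  0.4  1.8]
 36.01 cmd [-1.2  -3.77 20.5 ] act [-1.19 -3.78 20.44] f [0.5 0.1 1. ]
 36.29 cmd [-1.2  -3.77 19.8 ] act [-1.2  -3.76 19.76] f [-0.8  0.8  1.2]
 36.58 cmd [-1.2  -3.77 19.1 ] act [-1.19 -3.75 19.03] f [0.  0.3 1.6]
 36.86 cmd [-1.2  -3.77 18.4 ] act [-1.17 -3.74 18.33] f [-0.1 -0.5  1.2]
 37.14 cmd [-1.2  -3.77 18.  ] act [-1.15 -3.82 17.97] f [0.6 0.4 1.7]
True
end 37.54 cmd [-1.2  -3.77 18.  ] act [-1.21 -3.78 17.99] f [0.1 0.8 2.1]
```

The tip is in the socket. I continue until the collar seats.

```bash
python3 - <<'E'
from h import *
b=np.array([.25,0,-1.35])
P=Pin(-1.2,-3.77,.018,b)
P.down(.0125,step=.0015,lim=6,ky=0)
ok=P.down(.0075,step=.0005,lim=5.5,ky=0)
P.go(pause=.15);P.show('end')
E
```

```text
37.83 cmd [-1.2  -3.77 16.5 ] act [-1.12 -3.75 16.32] f [0.9 0.  1. ]
 38.11 cmd [-1.2  -3.77 15.  ] act [-1.1  -3.77 14.8 ] f [-0.4 -1.3  0.2]
 38.39 cmd [-1.2  -3.77 13.5 ] act [-1.14 -3.75 13.36] f [0.1 0.8 0.4]
 38.67 cmd [-1.2  -3.77 12.5 ] act [-1.14 -3.78 12.43] f [-0.2 -0.3 -0.1]
 38.96 cmd [-1.2  -3.77 12.  ] act [-1.18 -3.77 12.01] f [ 1.3 -0.3  1.8]
 39.24 cmd [-1.2  -3.77 11.5 ] act [-1.17 -3.78 11.48] f [ 0.1 -0.2  2.9]
 39.52 cmd [-1.2  -3.77 11.  ] act [-1.18 -3.77 10.98] f [ 0.3 -0.3  2.2]
 39.81 cmd [-1.2  -3.77 10.5 ] act [-1.13 -3.75 10.43] f [1.3 0.7 1.3]
 40.09 cmd [-1.2  -3.77 10.  ] act [-1.21 -3.79 10.05] f [1.2 0.2 2.6]
 40.38 cmd [-1.2  -3.77  9.5 ] act [-1.2  -3.75  9.63] f [ 1.5 -0.3  4.5]
 40.66 cmd [-1.2  -3.77  9.  ] act [-1.27 -3.79  9.17] f [1.2 0.  6.2]
end 41.06 cmd [-1.2  -3.77  9.  ] act [-1.24 -3.81  9.15] f [ 1.6 -0.1  5.9]
```

```bash
python3 - <<'E'
from h import *
b=np.array([.25,0,-1.35])
P=Pin(-1.2,-3.77,.0097,b);P.go(.02,.1);P.show('pre')
ctrl.ungrasp();ctrl.pause(.2)
P.go(.02,.1);P.show('open')
ctrl.movel([*wf(-1.2,-3.77),.30],max_speed=.12);ctrl.pause(.3)
s=get_state();print(s['time'],s['width'],s['contact_force'])
o=[]
for c in ['side','scene']:
    im,d=vision.grab_frame(c);W=cloud(c,d)
    m=(abs(W[...,0]-.59)<.04)&(abs(W[...,1]-.036)<.04)&(im[...,2]>90)&(im[...,1]<50)
    w=W[m];print(c,'red z (exp .124-.176)',np.percentile(w[:,2],[2,98]))
    for t in ['tube_rack_center','reagent_center','slide_box_center']:
        r=models.masks_of(c,t)
        if r: print(t,np.round(r[0]['point']))
    u,v=proj([[.59,.037,.11]],c)[0].astype(int);o.append(cv2.resize(im[v-40:v+40,u-40:u+40],(400,400),interpolation=cv2.INTER_CUBIC))
cv2.imwrite('pics/v7.png',np.hstack(o))
E
```

```text
pre 41.41 cmd [-1.2  -3.77  9.7 ] act [-1.22 -3.75  9.59] f [1.6 0.4 2.3]
open 42.65 cmd [-1.2  -3.77  9.7 ] act [-1.2  -3.79  9.72] f [ 1.1 -0.6  1.3]
44.4667 0.08561030733488731 [ 0.85215547 -0.77221594  0.3141323 ]
side red z (exp .124-.176) [0.13744063 0.17763492]
tube_rack_center [244. 309.]
reagent_center [174. 234.]
slide_box_center [286. 219.]
scene red z (exp .124-.176) [0.12699185 0.17399957]
tube_rack_center [276. 152.]
reagent_center [336. 194.]
slide_box_center [214. 311.]
```

View pics/v7.png

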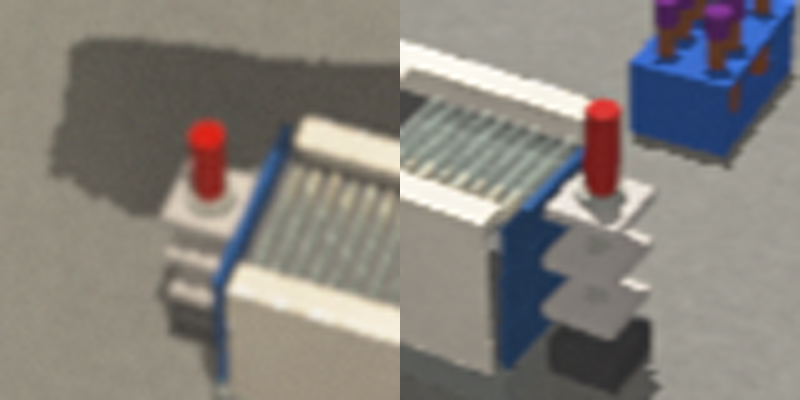

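The pin stands in the lugs with its collar at the top lug, and the rack and jar detections have not moved. One side-view box detection, at (286,219), fell on the cabinet and is spurious. I'll check the handle top height from the wrist, which should be 0.176, then hand in.

```bash
python3 - <<'E'
from h import *
s=get_state();im,d=vision.grab_frame('wrist');W=cloud('wrist',d,s)
m=(im[...,2]>110)&(im[...,1]<60)&(im[...,0]<60)&(abs(W[...,0]-.59)<.04)&(abs(W[...,1]-.036)<.04)
w=W[m];h=np.percentile(w[:,2],98);top=w[w[:,2]>h-.004];print(h,np.percentile(w[:,2],2),top.mean(0),tf(top.mean(0)[:2]))
c=(abs(W[...,2]-.124)<.006)&(abs(W[...,0]-.59)<.02)&(abs(W[...,1]-.04)<.025)&(im[...,2]<2.0*im[...,1])
z=W[c][:,2];print(np.histogram(z,bins=np.arange(.116,.132,.002)))
r=W[(abs(W[...,2]-.1296)<.006)&(abs(W[...,0]-.48)<.07)&(abs(W[...,1]-.03)<.06)];print('cabinet top med',np.median(r[:,2]))
if h<.1785: ticket.close_job();print('closed',get_state()['time'])
E
```

```text
0.1767181220011512 0.14101459901938884 [0.59087438 0.03959771 0.17538171] [-2.33689825 -3.31597814]
(array([ 0, 95,  6, 90, 41,  6,  3]), array([0.116, 0.118, 0.12 , 0.122, 0.124, 0.126, 0.128, 0.13 ]))
cabinet top med 0.12964908544572665
the job is handed in; nothing more can be done
the job is handed in; nothing more can be done
```

I put the locking pin through all three lugs and into the socket, with its collar on the top lug. I then released it, backed the gripper clear and handed the job in at about 45 s of the 72 s.

- **Lugs and socket:** The pin went through the top and middle lugs with no contact force above sensor noise. At the bottom lug it touched at 4.5 N before slipping in, and it entered the socket at under 3 N. The middle and bottom trays needed only about 1.5 mm and 0.7 mm of shift into line.
- **Collar:** It seated at about 10 mm tip height, with the force rising to about 6 N as the lug spring took the load. The highest force I read between the pin and the cabinet was about 6 N, against the 25 N limit.
- **Final height:** After release, the wrist camera measured the handle top at 0.1767 m, where 0.176 m means fully home. The collar's top face appeared at about 0.124 m. The side and scene cameras gave 0.178 and 0.174 m, the same to within about 2 mm.
- **Bystanders:** The rack and jar showed at the same pixels as at the start, within about 1 px. The slide box matched within 2 px in the scene camera. In the side camera its detection landed on the cabinet, so that check failed.

**Unresolved:**
- A ±2.8 mm sideways feel test in the top lug met no resistance. I put this down to the pin pivoting in the grip, but did not confirm it.
- The wrist view placed the handle top about 2 mm sideways from my estimate of the pin axis, which is about the calibration tolerance. I did not measure the final tilt directly.

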